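# Balance the UV box lid for its stay

### The job

The wire stay of the bench-top UV box has come unpinned from the lid, and the open lid leans back on its rest. First lift the forceps out of the UV box and lay them flat on the floor of the steel tray beside the pair that is already there, so that nothing lies under the lid while it is worked on; then take the lid by its bar handle, swing it up to its balance point, where the boss on its side comes into line with the eye of the stay, and finish still gripping the handle with the lid standing still there, ready for the pin. The lamp in the lid is fragile, so never let the lid fall towards shut, do not drop the forceps from a height, and leave the dish, the filter box, the tape and the other forceps where they are.

Things in the scene. Friction and masses are not known exactly. Their poses are not given: they have to be found in the camera images.
- uv_box: white sheet-metal UV steriliser box, fixed, 160 x 226 mm (x, y), open rim 66 mm high, walls 7 mm (146 x 212 mm inside), steel inner floor 22 mm above the worktop. Origin: centre of its underside; -x is its front with the switch, +x its back with the hinge, z up. It stands left or right of the tray, turned by up to 0.25 rad.
- uv_lid (a joint): angle of the box's lid: 0 = shut, growing as its front edge swings up and back; it starts on its rest (end of travel) at 1.95. Free hinge; 0.5 to 0.8 kg, centre of mass 98 mm from the hinge axis. Balance point: 1.234 rad (the lamp housing puts it 0.337 rad short of a right angle); above it the lid falls back, below it shut. The lid is a pan 160 x 226 x 36 mm with a housing 20 mm high on its back.
- lid_hinge (a point): middle of the lid's hinge axis, at [86, 0, 68] mm in the box's frame; the axis runs along the box's y. Turning the lid by q moves a point of the lid lying at (x, z) from the axis when shut to (x cos q + z sin q, z cos q - x sin q). Two rod rests with rubber buffers, fixed to the box, reach 75 mm behind its back.
- lid_handle (a point): round steel bar along the lid's front edge, parallel to the hinge, 12 mm thick, 120 mm long, on two 9 mm pillars 50 mm either side of its middle; its centre line is 38 mm beyond the lid's edge. Origin: middle of the bar; y along it. With the lid shut it lies 205 mm in front of the hinge axis (box -x) and 18 mm above it. The bar can turn between gripping pads.
- lid_boss (a point): centre of the pin hole in the round steel boss on the lid's -y side (robot's right), 75 mm from the hinge along the lid; measured in the plane of the stay's eye; it swings with the lid.
- stay_eye (a point): centre of the round eye, 13 mm across, at the upper end of the wire stay, a 4 mm steel rod that stands fixed on the box's -y side (robot's right), 8 mm outside the box and lid. The lid_boss point meets this point when the lid is at its balance point.
- forceps_2: steel forceps to be moved, 119 mm long, 16 mm wide, 10 mm high, 22 g, lying flat inside the UV box, roughly along the box's x. Origin: centre of the underside; y runs along its length, x across its width, z up.
- steel_tray: shallow stainless tray, fixed, 155 mm (x) by 225 mm (y), walls 20 mm high and 2 mm thick, floor 2 mm above the worktop, 142 x 212 mm inside; origin: centre of its underside. The other forceps lie in its +x half, along its y; the -x half is free.
- forceps_1: the steel forceps already in the tray, 129 mm long, 16 mm wide, 10 mm high; to be left where it is. Origin: centre of the underside; y along its length.
- petri_1: closed petri dish, 91 mm across, 15 mm high, bystander. Origin: centre of the underside.
- membrane_box_1: flat box of membrane filters, 68 x 68 x 22 mm, bystander. Origin: centre of the underside.
- tape_roll_1: roll of labelling tape lying flat, 73 mm across, 19 mm high, bystander. Origin: centre of the underside.

How it is judged:
By the outcome, as a careful person would: the job done as asked, in the order asked, and still so for the second after the job is handed in, while the arm keeps its last pose, push and grip.
It also fails if it takes over 64 s, if anything falls off the work surface, if the arm or the gripper's body presses on something with over 40 N, if the wrist force passes 120 N, or if a joint passes its speed limit or range.

### The arm

A 6-joint arm with a two-finger parallel gripper is mounted at the origin on a cart in front of the work surface, level with it; the furniture and walls round the work are solid. World frame = base frame: x ahead of the robot, y to its left, z up, the work surface at z = 0. Lengths are in m, angles in rad, forces in N, time in s.
With the tool pointing down it reaches from about 0.35 to 0.775 m from the base axis. Payload 5.5 kg.
Tool frame: the origin (TCP) lies on the mounting face of the last link; the fingertips stand 173 mm ahead of it and the grasp point (between the pads) lies 155 mm ahead of it; z points along the fingers, y is the direction in which the jaws open and shut (so a half turn about z gives the same grasp; the last joint's range is limited). The gripper opens to 85 mm and grips with 20 to 120 N. Pads are 22 mm wide; open, the fingers measure 114 mm over their backs; the gripper's body (76 mm by 85 mm) begins 54 mm behind the grasp point. The pads swing forward as they close: fully open they stand 13 mm farther back than shut.
Start: joints at [-0.14, 0.313, 0.046, 1.304, 0, 1.431], TCP at [0.575, -0, 0.405] pointing down, gripper open.
Joint ranges: [-2.76, 2.76], [-0.86, 1.69], [-1.03, 1.26], [-2.2, 2.34], [-1.47, 1.5], [-3.14, 3.14]. Speed limits (rad/s): [2.57, 2.57, 3.14, 3.14, 3.14, 3.14].

### API

Orientations are given as a unit quaternion [w, x, y, z].
In Python, from workcell import get_state, eyes, env gives the robot as it stands. The module is installed in compiled form; this text tells all that it offers.
- The arm moves only by the tool carry_out, never from a script. Its argument "motion" is a list of rows, each an object of numbers: "jaw": the opening, from -1 (shut) to 1 (fully open); "tx", "ty", "tz": the shift along the tool's x, y, z in cm; "wx", "wy", "wz": the turn, a rotation vector about the tool's x, y, z in degrees. In form: [{"jaw": .., "tx": .., "ty": .., "tz": .., "wx": .., "wy": .., "wz": ..}, ...]. A call has 1 to 20 rows; each row shifts and turns the commanded pose from where the row before left it, along the tool's axes as they then stand; what a row does not reach is not made up. A row lasts 1/8 s, in which the tool goes at most 62.5 mm and 10.7 degrees, less where a joint would pass 70% of its speed; a pose out of reach is approached as far as the arm can. A call with a gripper value outside its range is refused whole. The fingers move at their own pace and stop on an object; "force" is the grip in N (left out, the last holds). Time passes only in rows, so rows that do not move let the fingers close. It gives the time, the measured TCP pose, the force and the opening at its end, in the units of the state.
- get_state(): the state, without advancing time (a new reading comes with each control period).
- eyes.read_camera(name): name is "scene" or "side" or "wrist"; returns the picture (400x640x3 uint8, blue, green, red); there is no depth.
- eyes.calibration(name): a dict with "K" (3x3 intrinsics, pixels), "k1" (the pictures are not rectified: a ray, as slopes to the right and down, at radius r is drawn at 1 + k1 r^2 times it, then the intrinsics apply), "camera_from_world" (4x4, takes a point from world to camera coordinates). Camera axes: x right, y up, looking along -z (the intrinsics and any distortion apply to the point x, -y, -z); pixel columns grow to the right and rows downward; lengths in m; the calibration is good to about 2 mm. A picture is of the moment at which its call begins: read the wrist's pose just before it. calibration takes no time and is no camera call; for the wrist camera it gives the pose at the moment of the call.
- env.hand_in(): hands the job in, once; it reports no verdict.
The state is a dict: "clock": time; "joint_pos": joint angles; "qvel": joint speeds; "tau": joint torques, N m; "tcp_pos": TCP position; "orientation": TCP orientation; "wrist_force": force on the tool from outside, world axes, zero at the start; "ft_torque": the same for the moment, N m; "finger_gap": finger opening in m.
Only numpy, scipy, OpenCV 4.12 (cv2) and the standard library are available. Lean on these libraries where they do the work, as an engineer would, in place of code of your own. Each camera call takes 0.05 s, during which the arm holds its last target.

## Working session

There is one attempt and no reset: what is moved stays moved. The work goes in short steps, Python scripts to look and compute and a tool call to move; the robot and the scene stay as the last step left them, time stands still between calls to the robot, and variables do not carry over. Pictures are saved under pics/ and viewed, and the job is handed in when it is done.

Besides the shell and the picture viewer there is one more tool, called after ">>>" as name(argument=value, ...), one argument or row to a line, values as JSON. carry_out: Moves the arm, as the interface text tells. Its arguments: {"type":"object","properties":{"motion":{"type":"array"},"force":{"type":"number"}},"required":["motion"]}

```bash
mkdir -p pics; ls
python3 - <<'E'
from workcell import get_state, eyes, env
import cv2
s=get_state();print(s)
for n in("scene","side","wrist"):
    c=eyes.calibration(n);print(n,c)
    cv2.imwrite(f"pics/{n}0.png",eyes.read_camera(n))
E
```

```text
pics
{'clock': 0.0, 'joint_pos': array([-1.39606676e-01,  3.14015504e-01,  4.50116705e-02,  1.30360939e+00,
       -4.11163165e-06,  1.43117282e+00]), 'qvel': array([-0.0004524 , -0.00041173, -0.00107182, -0.00039118,  0.00075104,
       -0.00055451]), 'tau': array([-2.90074182e-03, -4.80629075e+01,  2.98531097e+01,  1.95313990e-02,
       -3.83516899e-04, -4.27451073e-05]), 'tcp_pos': array([5.74812798e-01, 1.23120622e-05, 4.03813365e-01]), 'orientation': array([-7.24273924e-04,  7.07100537e-01,  7.07112442e-01, -5.48366503e-04]), 'wrist_force': array([-0.74600513, -0.16936429,  0.1842925 ]), 'ft_torque': array([ 0.00263648, -0.04997796, -0.02291061]), 'finger_gap': 0.08537728871649516}
scene {'K': array([[439.72116269,   0.        , 324.39439564],
       [  0.        , 439.72116269, 189.59224874],
       [  0.        ,   0.        ,   1.        ]]), 'k1': 0.004181850231771543, 'camera_from_world': array([[ 0.68470379, -0.72866807,  0.01495233, -0.40698968],
       [ 0.50934902,  0.49308988,  0.7052843 , -0.35256415],
       [-0.52129099, -0.47529488,  0.70876687, -0.92893808],
    
[... 377 characters left out ...]
251, -0.15879796],
       [-0.06600376,  0.87273088,  0.48371926, -1.1025472 ],
       [ 0.        ,  0.        ,  0.        ,  1.        ]])}
wrist {'K': array([[328.51205886,   0.        , 319.96936938],
       [  0.        , 328.51205886, 196.90916926],
       [  0.        ,   0.        ,   1.        ]]), 'k1': 0.004529936637686112, 'camera_from_world': array([[ 9.99999953e-01, -1.44145309e-04,  2.70716155e-04,
        -5.75592564e-01],
       [ 2.10609525e-04,  9.64393465e-01, -2.64471550e-01,
         3.43966691e-02],
       [-2.22954557e-04,  2.64471594e-01,  9.64393450e-01,
        -3.76280992e-01],
       [ 0.00000000e+00,  0.00000000e+00,  0.00000000e+00,
         1.00000000e+00]])}
```

View pics/scene0.png

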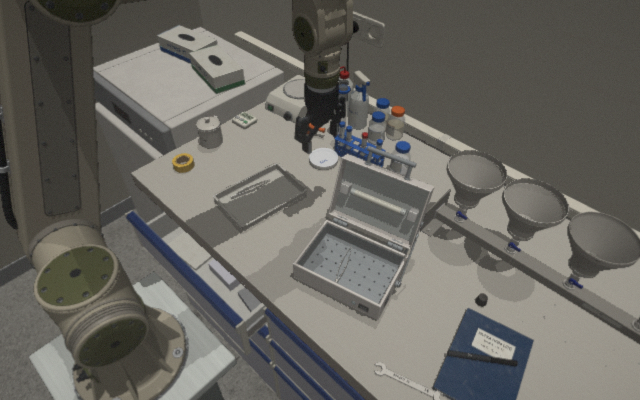

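View pics/side0.png

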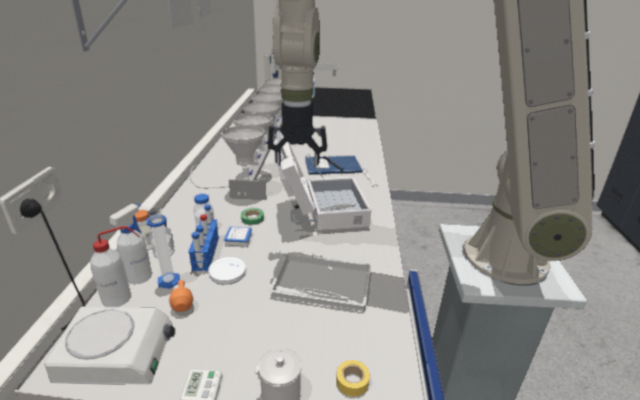

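View pics/wrist0.png

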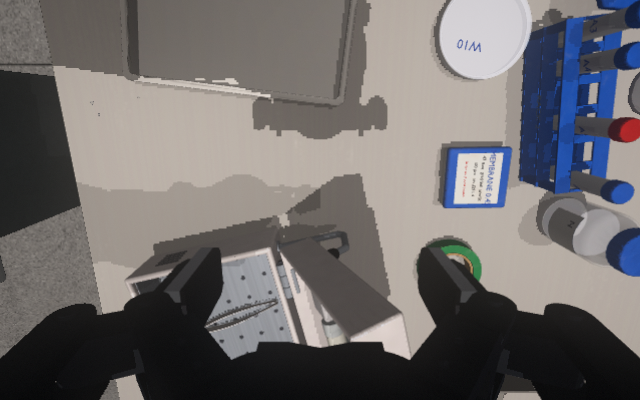

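The box stands right of the tray (scene image about (355,260)), with its lid open at the back and the forceps on its floor. The tray is at (262,195). I'll enlarge these areas.

```bash
cat > h.py <<'E'
from workcell import get_state, eyes, env
import numpy as np, cv2
from scipy.optimize import least_squares
from scipy.spatial.transform import Rotation as R
def proj(c,P):
    P=np.atleast_2d(P); T=c["camera_from_world"]; q=P@T[:3,:3].T+T[:3,3]
    s=np.c_[q[:,0]/-q[:,2],-q[:,1]/-q[:,2]]; r2=(s**2).sum(1)
    s=s*(1+c["k1"]*r2)[:,None]; K=c["K"]
    return np.c_[K[0,0]*s[:,0]+K[0,2],K[1,1]*s[:,1]+K[1,2]]
def ray(c,uv,z=None):
    K=c["K"];d=np.array([(uv[0]-K[0,2])/K[0,0],(uv[1]-K[1,2])/K[1,1]]);s=d.copy()
    for _ in range(10): s=d/(1+c["k1"]*(s@s))
    T=c["camera_from_world"];v=T[:3,:3].T@np.array([s[0],-s[1],-1]);o=-T[:3,:3].T@T[:3,3]
    if z is None:return o,v
    return o+v*(z-o[2])/v[2]
def crop(im,x0,y0,w,h,k,f):
    cv2.imwrite(f,cv2.resize(im[y0:y0+h,x0:x0+w],None,fx=k,fy=k,interpolation=cv2.INTER_CUBIC))
def B(box,p):
    x,y,t=box;p=np.atleast_2d(p)/1000.
    return np.c_[x+np.cos(t)*p[:,0]-np.sin(t)*p[:,1],y+np.sin(t)*p[:,0]+np.cos(t)*p[:,1],p[:,2]]
E
python3 - <<'E'
from h import *
s=cv2.imread("pics/scene0.png");w=cv2.imread("pics/wrist0.png");d=cv2.imread("pics/side0.png")
crop(s,280,140,160,120+60,4.4*.75,"pics/c1.png") if 0 else crop(s,285,140,160,130,5,"pics/c1.png")
crop(s,285,200,160,115,5,"pics/c1b.png")
crop(w,110,220,320,180,2.5,"pics/c2.png")
crop(d,265,140,130,170//1-60,6,"pics/c3.png")
crop(s,205,150,110,85,7,"pics/c4.png")
E
```

```text
(no output)
```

View pics/c1.png

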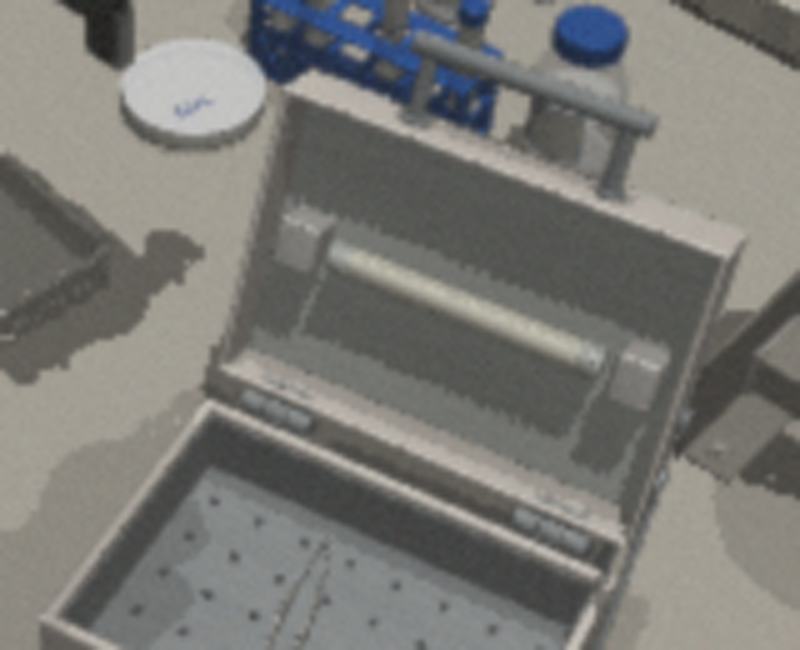

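View pics/c1b.png

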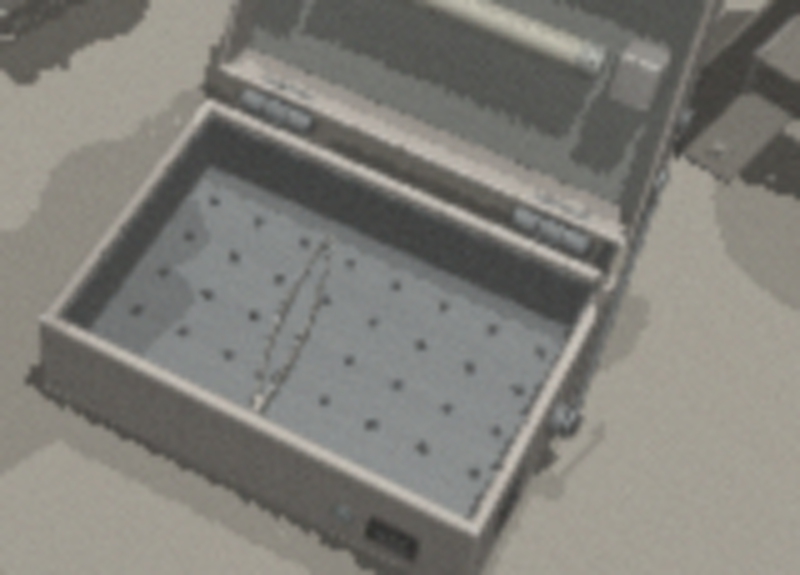

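View pics/c2.png

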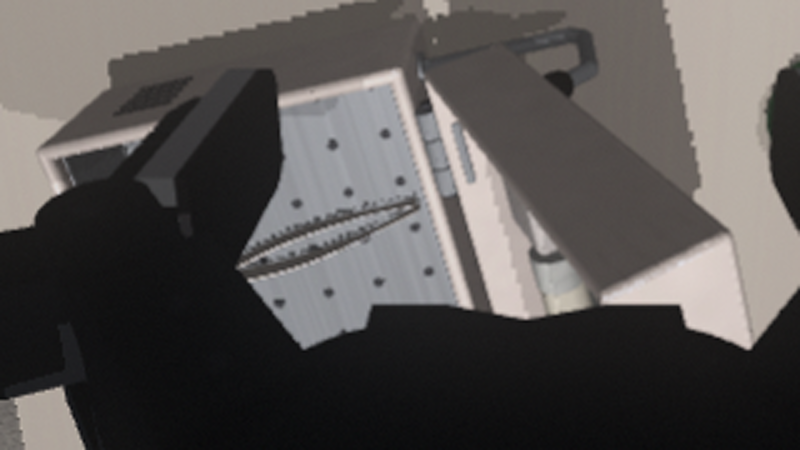

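View pics/c3.png

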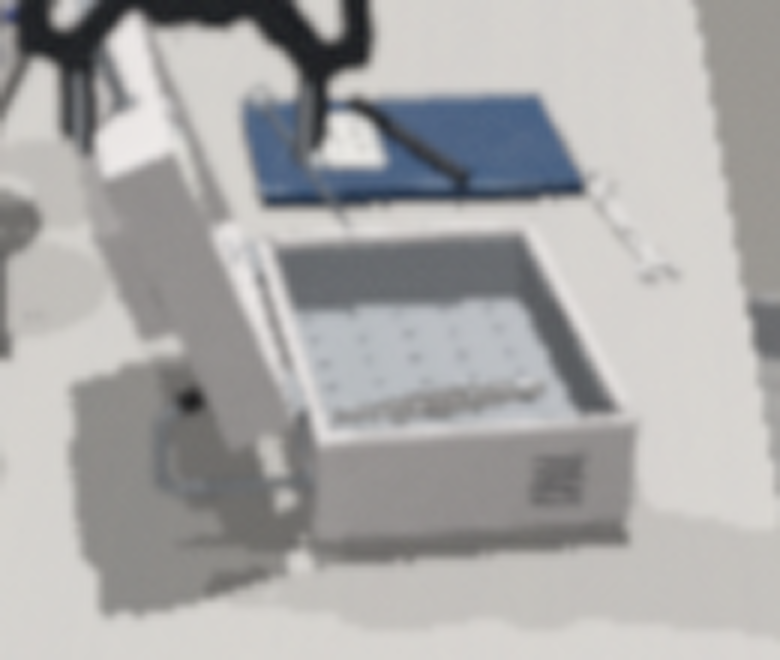

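View pics/c4.png

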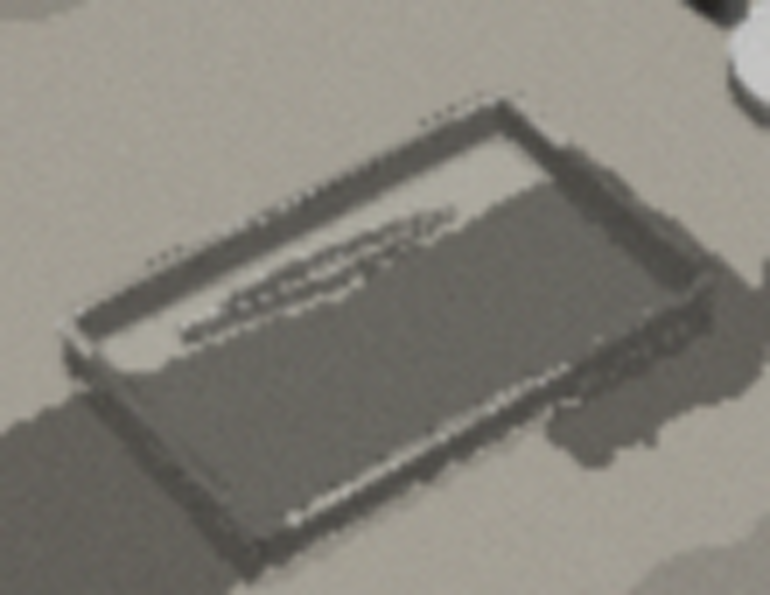

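```bash
cat > fit.py <<'E'
from h import *
C={n:eyes.calibration(n) for n in("scene","side","wrist")}
def px(x0,y0,k,p): return (p[0]+.5)/k-.5+x0,(p[1]+.5)/k-.5+y0
def H(q,x,z,y): return [86+x*np.cos(q)+z*np.sin(q),y,68+z*np.cos(q)-x*np.sin(q)]
def fit(obs,x0):
    f=lambda p:np.concatenate([(proj(C[n],B(p,P))[0]-uv) for n,P,uv in obs])
    r=least_squares(f,x0,loss='soft_l1');return r.x,f(r.x).reshape(-1,2).round(1)
S=lambda p:px(285,200,5,p);S1=lambda p:px(285,140,5,p);D=lambda p:px(265,140,6,p);W=lambda p:px(110,220,2.5,p);T=lambda p:px(205,150,7,p)
fl,bl,fr,br=[-80,113,66],[80,113,66],[-80,-113,66],[80,-113,66]
obs=[("scene",fl,S((43,318))),("scene",bl,S((210,98))),("scene",fr,S((476,533))),
("scene",H(1.95,-205,18,60),S1((415,40))),("scene",H(1.95,-205,18,-60),S1((653,125))),
("side",fl,D((632,422))),("side",bl,D((318,440))),("side",fr,D((525,233))),
("wrist",bl,W((403,68))),("wrist",fl,W((40,152)))]
if __name__=="__main__":
    b,r=fit(obs,[.5,-.25,0]);print("box",b);print(r.tolist())
    tr=[("scene",[77.5,112.5,20],T((68,328))),("scene",[77.5,-112.5,20],T((500,98))),("scene",[-77.5,-112.5,20],T((712,272))),("scene",[-77.5,112.5,20],T((255,545)))]
    t,r=fit(tr,[.5,.1,1.5]);print("tray",t);print(r.tolist())
    # forceps tips
    for n,uv in(("scene",S((325,240))),("scene",S((260,405))),("side",D((335,415))),("side",D((545,383))),("wrist",W((418,203)))): print(n,ray(C[n],uv,.026))
    for n,uv in(("scene",T((185,333))),("scene",T((452,212)))): print("f1",ray(C[n],uv,.006))
E
python3 fit.py
```

```text
box [ 0.47539227 -0.19840631  0.23851122]
[[-0.4, -0.6], [-0.2, -1.3], [1.6, -0.1], [0.5, -0.5], [0.8, -0.2], [0.8, -1.2], [-0.7, -0.6], [0.4, -2.9], [0.2, -0.3], [-3.2, -0.0]]
tray [0.49532813 0.15880905 1.46513329]
[[-3.4, -0.9], [-0.3, -2.0], [1.6, 0.8], [0.4, 0.7]]
scene [ 0.52044405 -0.15608817  0.026     ]
scene [ 0.42561447 -0.19762183  0.026     ]
side [ 0.52158159 -0.15927014  0.026     ]
side [ 0.41260371 -0.20532081  0.026     ]
wrist [ 0.52417513 -0.15766706  0.026     ]
f1 [0.433987   0.21450882 0.006     ]
f1 [0.55681324 0.18985178 0.006     ]
```

>>> carry_out(
  motion=[
    {"jaw": 0.3, "ty": -2.7, "tz": 0.8},
    {"jaw": 0.3, "ty": -2.7, "tz": 0.8},
    {"jaw": 0.3, "ty": -2.7, "tz": 0.8},
    {"jaw": 0.3, "ty": -2.7, "tz": 0.8},
    {"jaw": 0.3, "tx": -3.6, "tz": 1},
    {"jaw": 0.3, "tx": -3.6, "tz": 1},
    {"jaw": 0.3, "tx": -3.6, "tz": 1},
    {"jaw": 0.3, "tx": -3.6, "tz": 1},
    {"jaw": 0.3, "tx": -3.6, "tz": 1},
    {"jaw": 0.3, "wz": -10.3},
    {"jaw": 0.3, "wz": -10.3},
    {"jaw": 0.3, "wz": -10.3},
    {"jaw": 0.3, "wz": -10.3},
    {"jaw": 0.3, "wz": -10.3},
    {"jaw": 0.3, "wz": -10.3},
    {"jaw": 0.3, "wz": -10.3},
    {"jaw": 0.3, "wz": -10.3},
    {"jaw": 0.3, "wz": -10.3},
    {"jaw": 0.3, "wz": -10.3},
    {"jaw": 0.3, "wz": -10.3},
  ],
  force=40,
)

```text
invalid input at $.motion[0]: expected keys jaw, tx, ty, tz, wx, wy, wz
```

Run:
```python
from h import *
s=get_state();q=s["orientation"];print(s["clock"],s["tcp_pos"],s["joint_pos"].round(2),R.from_quat(q,scalar_first=True).as_matrix().round(3),s["finger_gap"])
c=eyes.calibration("wrist");im=eyes.read_camera("wrist");np.save("c1.npy",c,allow_pickle=True);cv2.imwrite("pics/w1.png",im)
cv2.imwrite("pics/side1.png",eyes.read_camera("side"))
d=cv2.imread("pics/side0.png");crop(d,265,240,120,80,6.5,"pics/c5.png")
```

```text
0.15 [5.74852290e-01 1.01530283e-05 4.04002612e-01] [-0.14  0.31  0.05  1.3   0.    1.43] [[ 0.     1.    -0.001]
 [ 1.    -0.     0.   ]
 [ 0.    -0.001 -1.   ]] 0.08540413878843817
```

View pics/w1.png

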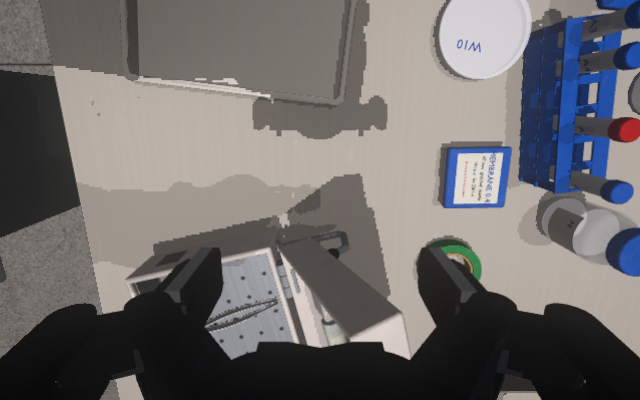

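View pics/c5.png

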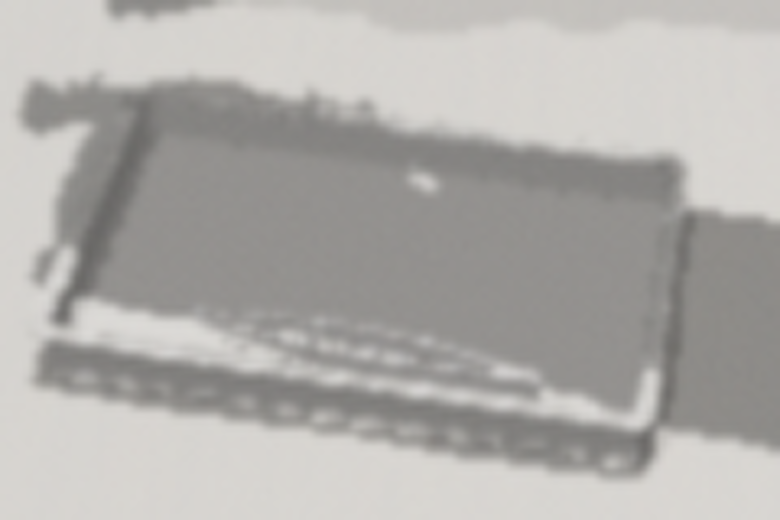

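All seven keys are required, so that call was refused and nothing moved. I'll send it again with every key.

>>> carry_out(
  motion=[
    {"jaw": 0.3, "tx": 0, "ty": -2.7, "tz": 0.8, "wx": 0, "wy": 0, "wz": 0},
    {"jaw": 0.3, "tx": 0, "ty": -2.7, "tz": 0.8, "wx": 0, "wy": 0, "wz": 0},
    {"jaw": 0.3, "tx": 0, "ty": -2.7, "tz": 0.8, "wx": 0, "wy": 0, "wz": 0},
    {"jaw": 0.3, "tx": 0, "ty": -2.7, "tz": 0.8, "wx": 0, "wy": 0, "wz": 0},
    {"jaw": 0.3, "tx": -3.6, "ty": 0, "tz": 1, "wx": 0, "wy": 0, "wz": 0},
    {"jaw": 0.3, "tx": -3.6, "ty": 0, "tz": 1, "wx": 0, "wy": 0, "wz": 0},
    {"jaw": 0.3, "tx": -3.6, "ty": 0, "tz": 1, "wx": 0, "wy": 0, "wz": 0},
    {"jaw": 0.3, "tx": -3.6, "ty": 0, "tz": 1, "wx": 0, "wy": 0, "wz": 0},
    {"jaw": 0.3, "tx": -3.6, "ty": 0, "tz": 1, "wx": 0, "wy": 0, "wz": 0},
    {"jaw": 0.3, "tx": 0, "ty": 0, "tz": 0, "wx": 0, "wy": 0, "wz": -10.3},
    {"jaw": 0.3, "tx": 0, "ty": 0, "tz": 0, "wx": 0, "wy": 0, "wz": -10.3},
    {"jaw": 0.3, "tx": 0, "ty": 0, "tz": 0, "wx": 0, "wy": 0, "wz": -10.3},
    {"jaw": 0.3, "tx": 0, "ty": 0, "tz": 0, "wx": 0, "wy": 0, "wz": -10.3},
    {"jaw": 0.3, "tx": 0, "ty": 0, "tz": 0, "wx": 0, "wy": 0, "wz": -10.3},
    {"jaw": 0.3, "tx": 0, "ty": 0, "tz": 0, "wx": 0, "wy": 0, "wz": -10.3},
    {"jaw": 0.3, "tx": 0, "ty": 0, "tz": 0, "wx": 0, "wy": 0, "wz": -10.3},
    {"jaw": 0.3, "tx": 0, "ty": 0, "tz": 0, "wx": 0, "wy": 0, "wz": -10.3},
    {"jaw": 0.3, "tx": 0, "ty": 0, "tz": 0, "wx": 0, "wy": 0, "wz": -10.3},
    {"jaw": 0.3, "tx": 0, "ty": 0, "tz": 0, "wx": 0, "wy": 0, "wz": -10.3},
    {"jaw": 0.3, "tx": 0, "ty": 0, "tz": 0, "wx": 0, "wy": 0, "wz": -10.3},
  ],
  force=40,
)

```text
clock: 2.75
tcp_pos: [0.467, -0.18, 0.3227]
orientation: [-0.0, -0.205, 0.979, 0.0]
wrist_force: [0.2, 0.5, -0.3]
finger_gap: 0.0555
```

Run:
```python
from h import *
s=get_state();q=s["orientation"];print(s["clock"],s["tcp_pos"],s["joint_pos"].round(2),R.from_quat(q,scalar_first=True).as_matrix().round(3),s["finger_gap"])
c=eyes.calibration("wrist");im=eyes.read_camera("wrist");np.save("c1.npy",c,allow_pickle=True);cv2.imwrite("pics/w2.png",im)
from fit import *
S5=lambda p:px(265,240,6.5,p)
tr=[("scene",[77.5,112.5,20],T((68,328))),("scene",[77.5,-112.5,20],T((500,98))),("scene",[-77.5,-112.5,20],T((712,272))),("scene",[-77.5,112.5,20],T((255,545))),
("side",[77.5,-112.5,20],S5((40,340))),("side",[77.5,112.5,20],S5((655,430))),("side",[-77.5,112.5,20],S5((685,165))),("side",[-77.5,-112.5,20],S5((140,95)))]
t,r=fit(tr,[.5,.1,1.5]);print("tray",t);print(r.tolist())
```

```text
2.75 [ 0.46697136 -0.17999754  0.32266109] [-0.53  0.21 -0.29  1.06  0.   -0.94] [[-0.916 -0.401 -0.   ]
 [-0.401  0.916  0.   ]
 [ 0.     0.    -1.   ]] 0.05546094256133407
tray [0.49469543 0.15945292 1.46465782]
[[-3.7, -0.9], [-0.6, -2.0], [1.2, 0.8], [0.0, 0.7], [-2.0, 0.0], [0.6, 0.3], [0.8, -1.2], [-0.8, -1.4]]
```

View pics/w2.png

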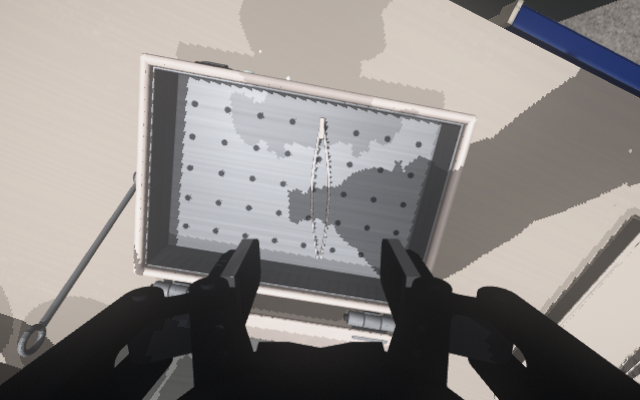

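Forceps ends are at (322,119) and (320,257), box rim corners at (143,54) and (475,117), and the stay's eye at (33,340).

Run:
```python
from fit import *
cw=np.load("c1.npy",allow_pickle=True).item()
a=ray(cw,(322,120),.027);b=ray(cw,(320,257),.027);m=(a+b)/2
print("forceps",a,b,m,np.linalg.norm(a-b),np.arctan2(*(a-b)[1::-1]))
C["w1"]=C["wrist"]  # pose now, only used in wrist obs below
obs2=[o for o in obs if o[0]!="wrist"]
C["w2"]=cw
obs2+=[("w2",fr,(143,54.5)),("w2",fl,(475,117)),("w2",br,(136,275))]
bx,r=fit(obs2,[.5,-.2,.24]);print("box",bx,r.tolist())
print("box now pred",proj(cw,B(bx,[fr,fl,br,bl])))
# eye: lid boss at q=1.234; (x,z) of boss shut unknown z; find via ray
for q in (1.234,):print("handle",B(bx,[H(q,-205,18,0)]),B(bx,[H(1.95,-205,18,0)]))
o,v=ray(cw,(33,340))
# intersect with plane y_box=-(113+8+2)
x,y,t=bx;n=np.array([-np.sin(t),np.cos(t),0]);p0=np.array([x,y,0])
k=(-.123-(o-p0)@n)/(v@n);e=o+k*v;ex=np.array([np.cos(t),np.sin(t),0])@(e-p0)
print("eye box",ex*1000,e[2]*1000)
s=get_state();M=R.from_quat(s["orientation"],scalar_first=True).as_matrix();print("to forceps, tool cm",M.T@(m-s["tcp_pos"])*100)
print("forceps in box",[ (B((0,0,-t),[(m-p0)*1000]))])
```

```text
forceps [ 0.41540396 -0.20204091  0.027     ] [ 0.52328477 -0.15654353  0.027     ] [ 0.46934437 -0.17929222  0.027     ] 0.11708236437793344 -2.7424886395221963
box [ 0.4738646  -0.19590161  0.23739098] [[-1.7, -0.9], [-1.2, -1.5], [0.2, -0.3], [-0.7, -0.7], [-0.4, -0.4], [1.3, -0.7], [-0.3, -0.2], [0.9, -2.5], [-2.5, -1.0], [8.9, 0.5], [-2.1, 2.3]]
box now pred [[140.50161459  53.47233126]
 [483.93254271 117.48128828]
 [133.91371713 277.25208745]
 [422.36239363 322.14189383]]
handle [[ 0.50811958 -0.18761351  0.2674311 ]] [[ 0.64746385 -0.15389872  0.25177349]]
eye box 74.65403313379055 144.1486144191821
to forceps, tool cm [-0.24833958 -0.03627206 29.56424913]
forceps in box [array([[-0.00048748,  0.01720659,  0.027     ]])]
```

>>> carry_out(
  motion=[
    {"jaw": 0.1, "tx": -0.25, "ty": 0, "tz": 1.8, "wx": 0, "wy": 0, "wz": 0},
    {"jaw": 0.1, "tx": 0, "ty": 0, "tz": 2.2, "wx": 0, "wy": 0, "wz": 0},
    {"jaw": 0.1, "tx": 0, "ty": 0, "tz": 2.2, "wx": 0, "wy": 0, "wz": 0},
    {"jaw": 0.1, "tx": 0, "ty": 0, "tz": 2.2, "wx": 0, "wy": 0, "wz": 0},
    {"jaw": 0.1, "tx": 0, "ty": 0, "tz": 2, "wx": 0, "wy": 0, "wz": 0},
    {"jaw": 0.1, "tx": 0, "ty": 0, "tz": 1.2, "wx": 0, "wy": 0, "wz": 0},
    {"jaw": 0.1, "tx": 0, "ty": 0, "tz": 0.6, "wx": 0, "wy": 0, "wz": 0},
    {"jaw": 0.1, "tx": 0, "ty": 0, "tz": 0.2, "wx": 0, "wy": 0, "wz": 0},
    {"jaw": 0.1, "tx": 0, "ty": 0, "tz": 0, "wx": 0, "wy": 0, "wz": 0},
  ],
  force=30,
)

```text
clock: 3.92
tcp_pos: [0.4696, -0.1792, 0.1992]
orientation: [0.0, -0.202, 0.979, -0.0]
wrist_force: [-0.2, 0.3, -0.2]
finger_gap: 0.0468
```

Run:
```python
from h import *
im=eyes.read_camera("wrist");cv2.imwrite("pics/w3.png",im);print(get_state()["tcp_pos"],get_state()["wrist_force"])
```

```text
[ 0.46958838 -0.17917275  0.19923495] [ 0.52465584 -1.18767025 -0.13876572]
```

View pics/w3.png

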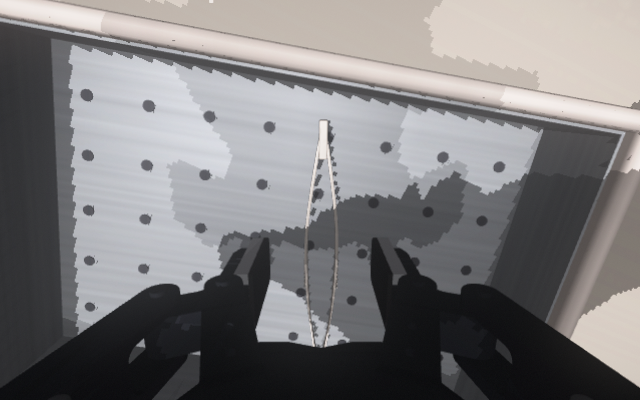

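The forceps (column 322) lie midway between the fingers, so I'll close on them.

>>> carry_out(
  motion=[
    {"jaw": -0.4, "tx": 0, "ty": 0, "tz": 0.15, "wx": 0, "wy": 0, "wz": 0},
    {"jaw": -1, "tx": 0, "ty": 0, "tz": 0, "wx": 0, "wy": 0, "wz": 0},
    {"jaw": -1, "tx": 0, "ty": 0, "tz": 0, "wx": 0, "wy": 0, "wz": 0},
    {"jaw": -1, "tx": 0, "ty": 0, "tz": 0, "wx": 0, "wy": 0, "wz": 0},
    {"jaw": -1, "tx": 0, "ty": 0, "tz": 0, "wx": 0, "wy": 0, "wz": 0},
    {"jaw": -1, "tx": 0, "ty": 0, "tz": 0, "wx": 0, "wy": 0, "wz": 0},
    {"jaw": -1, "tx": 0, "ty": 0, "tz": 0, "wx": 0, "wy": 0, "wz": 0},
    {"jaw": -1, "tx": 0, "ty": 0, "tz": -1, "wx": 0, "wy": 0, "wz": 0},
    {"jaw": -1, "tx": 0, "ty": 0, "tz": -2, "wx": 0, "wy": 0, "wz": 0},
    {"jaw": -1, "tx": 0, "ty": 0, "tz": -2.5, "wx": 0, "wy": 0, "wz": 0},
    {"jaw": -1, "tx": 0, "ty": 0, "tz": -2.5, "wx": 0, "wy": 0, "wz": 0},
    {"jaw": -1, "tx": 0, "ty": 0, "tz": -2, "wx": 0, "wy": 0, "wz": 0},
  ],
  force=30,
)

```text
clock: 5.48
tcp_pos: [0.4692, -0.1789, 0.2984]
orientation: [0.0, -0.202, 0.979, -0.0]
wrist_force: [-0.4, 0.2, 0.5]
finger_gap: 0.0143
```

Run:
```python
from h import *
s=get_state();im=eyes.read_camera("wrist");cv2.imwrite("pics/w4.png",im);print(s["tcp_pos"],s["wrist_force"])
M=R.from_quat(s["orientation"],scalar_first=True).as_matrix()
t=np.array([.4947,.1595,1.4647]);g=B(t,[[-32,0,0]])[0];d=g-s["tcp_pos"];d[2]=0
print(g,"tool cm",M.T@d*100,"yaw x",np.arctan2(M[1,0],M[0,0]),"want",t[2]+np.pi/2)
```

```text
[ 0.46920789 -0.17893313  0.29836258] [-0.40151513  0.21710023  0.49168163]
[0.49131128 0.12767993 0.        ] tool cm [-1.41590797e+01  2.72859263e+01 -5.78031949e-04] yaw x -2.7348920896996747 want 3.0354963267948962
```

View pics/w4.png

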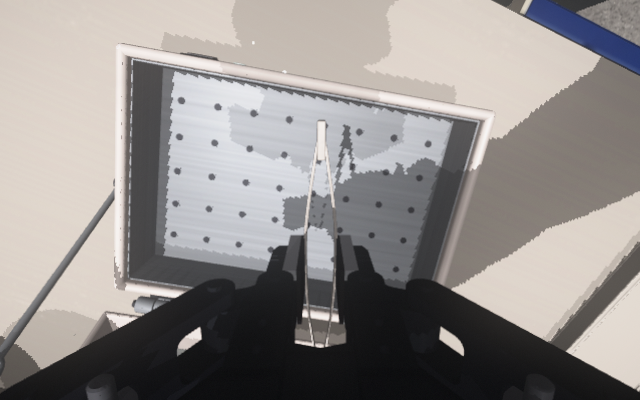

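>>> carry_out(
  motion=[
    {"jaw": -1, "tx": 1.5, "ty": 0, "tz": 0, "wx": 0, "wy": 0, "wz": 0},
    {"jaw": -1, "tx": 1.5, "ty": 1.5, "tz": 0, "wx": 0, "wy": 0, "wz": 0},
    {"jaw": -1, "tx": 0, "ty": 3, "tz": 0, "wx": 0, "wy": 0, "wz": 0},
    {"jaw": -1, "tx": -1.2, "ty": 3.3, "tz": 0, "wx": 0, "wy": 0, "wz": 0},
    {"jaw": -1, "tx": -2.3, "ty": 3.3, "tz": 0, "wx": 0, "wy": 0, "wz": 0},
    {"jaw": -1, "tx": -2.3, "ty": 3.3, "tz": 0, "wx": 0, "wy": 0, "wz": 0},
    {"jaw": -1, "tx": -2.3, "ty": 3.3, "tz": 0, "wx": 0, "wy": 0, "wz": 0},
    {"jaw": -1, "tx": -2.3, "ty": 3.3, "tz": 0, "wx": 0, "wy": 0, "wz": 0},
    {"jaw": -1, "tx": -2.3, "ty": 3.3, "tz": 0, "wx": 0, "wy": 0, "wz": 0},
    {"jaw": -1, "tx": -2.3, "ty": 2, "tz": 0, "wx": 0, "wy": 0, "wz": 0},
    {"jaw": -1, "tx": -2.2, "ty": 1, "tz": 0, "wx": 0, "wy": 0, "wz": 0},
    {"jaw": -1, "tx": 0, "ty": 0, "tz": 0, "wx": 0, "wy": 0, "wz": 9.8},
    {"jaw": -1, "tx": 0, "ty": 0, "tz": 0, "wx": 0, "wy": 0, "wz": 9.8},
    {"jaw": -1, "tx": 0, "ty": 0, "tz": 0, "wx": 0, "wy": 0, "wz": 9.8},
    {"jaw": -1, "tx": 0, "ty": 0, "tz": 0, "wx": 0, "wy": 0, "wz": 0},
  ],
  force=30,
)

```text
clock: 7.4
tcp_pos: [0.4908, 0.1272, 0.2959]
orientation: [-0.001, 0.053, 0.999, -0.0]
wrist_force: [0.9, -0.5, -0.3]
finger_gap: 0.0139
```

Run:
```python
from h import *
s=get_state();c=eyes.calibration("wrist");im=eyes.read_camera("wrist");cv2.imwrite("pics/w5.png",im);print(s["tcp_pos"],s["wrist_force"],s["finger_gap"])
M=R.from_quat(s["orientation"],scalar_first=True).as_matrix();print(np.arctan2(M[1,0],M[0,0]))
t=(.4947,.1595,1.4647)
print(proj(c,B(t,[[x,y,20] for x in(-77.5,77.5) for y in(-112.5,112.5)])).round())
```

```text
[0.49077484 0.12723242 0.29589381] [ 0.89795918 -0.51902138 -0.28554811] 0.013914711067814358
3.0365361595805718
[[268. 323.]
 [255.  37.]
 [449. 323.]
 [483.  37.]]
```

View pics/w5.png

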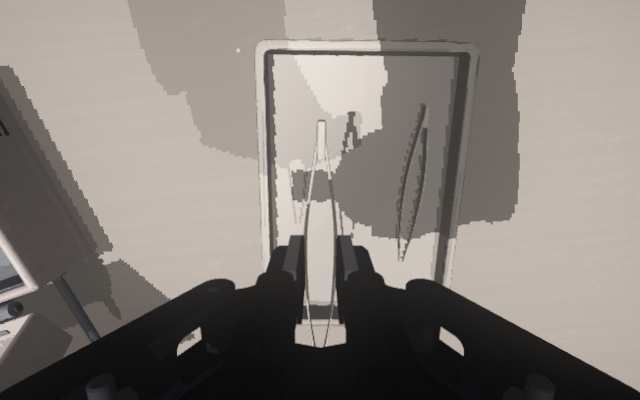

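>>> carry_out(
  motion=[
    {"jaw": -1, "tx": 0, "ty": 0, "tz": 1.5, "wx": 0, "wy": 0, "wz": 0},
    {"jaw": -1, "tx": 0, "ty": 0, "tz": 2.5, "wx": 0, "wy": 0, "wz": 0},
    {"jaw": -1, "tx": 0, "ty": 0, "tz": 2.5, "wx": 0, "wy": 0, "wz": 0},
    {"jaw": -1, "tx": 0, "ty": 0, "tz": 2.2, "wx": 0, "wy": 0, "wz": 0},
    {"jaw": -1, "tx": 0, "ty": 0, "tz": 1.4, "wx": 0, "wy": 0, "wz": 0},
    {"jaw": -1, "tx": 0, "ty": 0, "tz": 0.8, "wx": 0, "wy": 0, "wz": 0},
    {"jaw": -1, "tx": 0, "ty": 0, "tz": 0.4, "wx": 0, "wy": 0, "wz": 0},
    {"jaw": -1, "tx": 0, "ty": 0, "tz": 0.2, "wx": 0, "wy": 0, "wz": 0},
    {"jaw": -1, "tx": 0, "ty": 0, "tz": 0, "wx": 0, "wy": 0, "wz": 0},
    {"jaw": -1, "tx": 0, "ty": 0, "tz": 0, "wx": 0, "wy": 0, "wz": 0},
  ],
  force=30,
)

```text
clock: 8.7
tcp_pos: [0.492, 0.1279, 0.1827]
orientation: [0.001, 0.053, 0.999, 0.0]
wrist_force: [-0.3, 0.2, -0.4]
finger_gap: 0.0141
```

Run:
```python
from h import *
s=get_state();print(s["tcp_pos"],s["wrist_force"],s["finger_gap"])
im=eyes.read_camera("side");crop(im,255,220,130,90,6,"pics/s6.png")
im=eyes.read_camera("wrist");cv2.imwrite("pics/w6.png",im)
```

```text
[0.49202251 0.12792015 0.18268723] [-0.27370914  0.24512776 -0.36288728] 0.014093219217636158
```

View pics/s6.png

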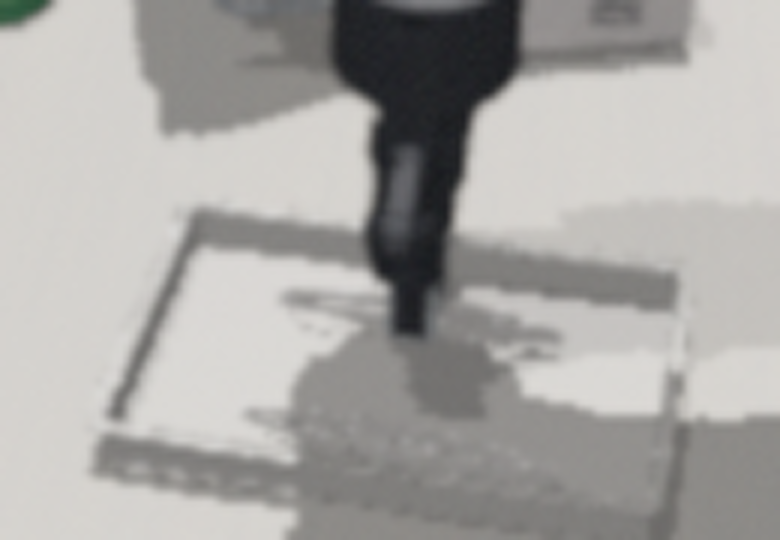

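View pics/w6.png

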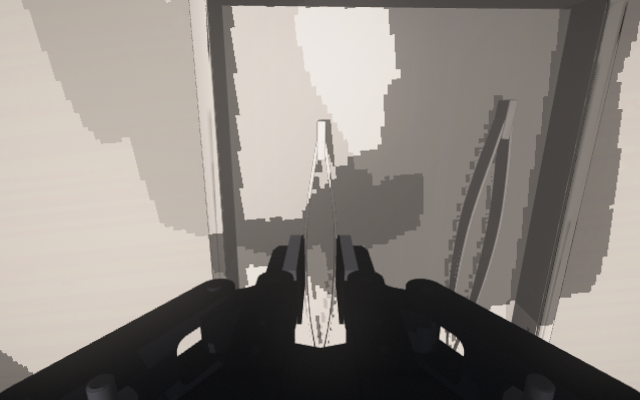

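>>> carry_out(
  motion=[
    {"jaw": -1, "tx": 0, "ty": 0, "tz": 0.2, "wx": 0, "wy": 0, "wz": 0},
    {"jaw": -1, "tx": 0, "ty": 0, "tz": 0.1, "wx": 0, "wy": 0, "wz": 0},
    {"jaw": -1, "tx": 0, "ty": 0, "tz": 0.1, "wx": 0, "wy": 0, "wz": 0},
    {"jaw": -1, "tx": 0, "ty": 0, "tz": 0, "wx": 0, "wy": 0, "wz": 0},
    {"jaw": -1, "tx": 0, "ty": 0, "tz": 0, "wx": 0, "wy": 0, "wz": 0},
  ],
  force=30,
)

```text
clock: 9.43
tcp_pos: [0.4918, 0.1279, 0.1782]
orientation: [0.0, 0.053, 0.999, -0.0]
wrist_force: [0.8, -0.4, -0.6]
finger_gap: 0.0138
```

>>> carry_out(
  motion=[
    {"jaw": -1, "tx": 0, "ty": 0, "tz": 0.1, "wx": 0, "wy": 0, "wz": 0},
    {"jaw": -1, "tx": 0, "ty": 0, "tz": 0, "wx": 0, "wy": 0, "wz": 0},
    {"jaw": -1, "tx": 0, "ty": 0, "tz": 0, "wx": 0, "wy": 0, "wz": 0},
  ],
  force=30,
)

```text
clock: 9.8
tcp_pos: [0.4918, 0.1279, 0.1772]
orientation: [0.0, 0.053, 0.999, -0.0]
wrist_force: [0.0, 0.4, -0.8]
finger_gap: 0.0137
```

>>> carry_out(
  motion=[
    {"jaw": -1, "tx": 0, "ty": 0, "tz": 0.1, "wx": 0, "wy": 0, "wz": 0},
    {"jaw": -1, "tx": 0, "ty": 0, "tz": 0, "wx": 0, "wy": 0, "wz": 0},
    {"jaw": -1, "tx": 0, "ty": 0, "tz": 0, "wx": 0, "wy": 0, "wz": 0},
  ],
  force=30,
)

```text
clock: 10.18
tcp_pos: [0.4918, 0.1279, 0.1772]
orientation: [0.0, 0.053, 0.999, 0.0]
wrist_force: [-3.2, 0.1, 8.8]
finger_gap: 0.0142
```

Run:
```python
from h import *
for i in range(3):
    s=get_state();print(s["tcp_pos"],s["wrist_force"],s["finger_gap"]); eyes.read_camera("side")
```

```text
[0.4917838  0.12789205 0.1772209 ] [-3.23069335  0.0730823   8.80359547] 0.014182751244366621
[0.49178477 0.1278976  0.17719981] [-1.88272094  0.28152156  9.42780723] 0.014004686492233112
[0.49177903 0.12788045 0.17718567] [-3.00987352 -0.54753658  9.56925663] 0.0141301692815656
```

Contact shows: fz is about 9 N. I'll open part-way, keeping clear of the tray wall, and rise.

>>> carry_out(
  motion=[
    {"jaw": -1, "tx": 0, "ty": 0, "tz": -0.1, "wx": 0, "wy": 0, "wz": 0},
    {"jaw": -0.4, "tx": 0, "ty": 0, "tz": 0, "wx": 0, "wy": 0, "wz": 0},
    {"jaw": -0.25, "tx": 0, "ty": 0, "tz": 0, "wx": 0, "wy": 0, "wz": 0},
    {"jaw": -0.25, "tx": 0, "ty": 0, "tz": 0, "wx": 0, "wy": 0, "wz": 0},
    {"jaw": -0.25, "tx": 0, "ty": 0, "tz": 0, "wx": 0, "wy": 0, "wz": 0},
    {"jaw": -0.25, "tx": 0, "ty": 0, "tz": -0.5, "wx": 0, "wy": 0, "wz": 0},
    {"jaw": -0.25, "tx": 0, "ty": 0, "tz": -1.5, "wx": 0, "wy": 0, "wz": 0},
    {"jaw": -0.25, "tx": 0, "ty": 0, "tz": -2.5, "wx": 0, "wy": 0, "wz": 0},
    {"jaw": -0.25, "tx": 0, "ty": 0, "tz": -3.5, "wx": 0, "wy": 0, "wz": 0},
    {"jaw": -0.25, "tx": 0, "ty": 0, "tz": -4, "wx": 0, "wy": 0, "wz": 0},
    {"jaw": -0.25, "tx": 0, "ty": 0, "tz": -4, "wx": 0, "wy": 0, "wz": 0},
    {"jaw": -0.25, "tx": 0, "ty": 0, "tz": -4, "wx": 0, "wy": 0, "wz": 0},
    {"jaw": -0.25, "tx": 0, "ty": 0, "tz": -4, "wx": 0, "wy": 0, "wz": 0},
  ],
  force=30,
)

```text
clock: 11.95
tcp_pos: [0.4913, 0.1279, 0.4199]
orientation: [0.001, 0.053, 0.999, 0.0]
wrist_force: [0.7, 0.8, -0.5]
finger_gap: 0.0323
```

Run:
```python
from h import *
s=get_state();c=eyes.calibration("wrist");im=eyes.read_camera("wrist");cv2.imwrite("pics/w7.png",im);print(s["tcp_pos"],s["wrist_force"],s["finger_gap"])
```

```text
[0.49126044 0.12785055 0.41994742] [ 0.67452188  0.82427618 -0.49735428] 0.03225276090672921
```

View pics/w7.png

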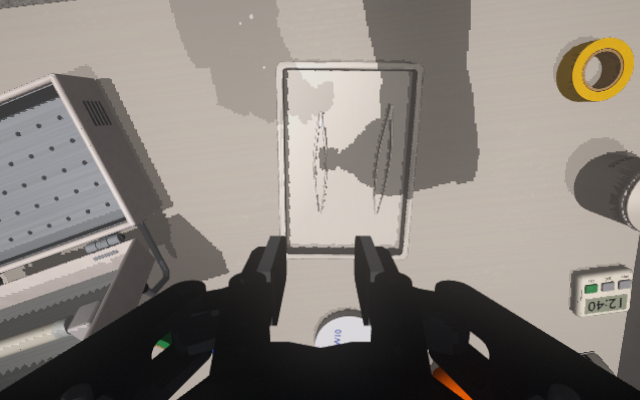

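>>> carry_out(
  motion=[
    {"jaw": 0.1, "tx": 0, "ty": 0, "tz": -1.2, "wx": 0, "wy": 0, "wz": 10},
    {"jaw": 0.1, "tx": 0, "ty": 0, "tz": -1.2, "wx": 0, "wy": 0, "wz": 10},
    {"jaw": 0.1, "tx": 0, "ty": 0, "tz": -1.2, "wx": 0, "wy": 0, "wz": 10},
    {"jaw": 0.1, "tx": 0, "ty": 0, "tz": -1.2, "wx": 0, "wy": 0, "wz": 10},
    {"jaw": 0.1, "tx": 0, "ty": 0, "tz": -1.2, "wx": 0, "wy": 0, "wz": 10},
    {"jaw": 0.1, "tx": 0, "ty": 0, "tz": -1.2, "wx": 0, "wy": 0, "wz": 10},
    {"jaw": 0.1, "tx": 0, "ty": 0, "tz": -1.2, "wx": 0, "wy": 0, "wz": 10},
    {"jaw": 0.1, "tx": -3, "ty": 0.8, "tz": 0, "wx": 0, "wy": 0, "wz": 0},
    {"jaw": 0.1, "tx": -4, "ty": 1.1, "tz": 0, "wx": 0, "wy": 0, "wz": 0},
    {"jaw": 0.1, "tx": -4, "ty": 1.1, "tz": 0, "wx": 0, "wy": 0, "wz": 0},
    {"jaw": 0.1, "tx": -4, "ty": 1.1, "tz": 0, "wx": 0, "wy": 0, "wz": 0},
    {"jaw": 0.1, "tx": -4, "ty": 1.1, "tz": 0, "wx": 0, "wy": 0, "wz": 0},
    {"jaw": 0.1, "tx": -4, "ty": 1.1, "tz": 0, "wx": 0, "wy": 0, "wz": 0},
    {"jaw": 0.1, "tx": -4, "ty": 1.1, "tz": 0, "wx": 0, "wy": 0, "wz": 0},
    {"jaw": 0.1, "tx": -3, "ty": 0.8, "tz": 0, "wx": 0, "wy": 0, "wz": 0},
    {"jaw": 0.1, "tx": -1.2, "ty": 0.4, "tz": 0, "wx": 0, "wy": 0, "wz": 0},
    {"jaw": 0.1, "tx": 0, "ty": 0, "tz": 0, "wx": 0, "wy": 0, "wz": 0},
  ],
  force=30,
)

```text
clock: 14.12
tcp_pos: [0.6502, -0.1546, 0.5012]
orientation: [-0.0, 0.617, 0.787, 0.0]
wrist_force: [1.1, 0.1, -0.2]
finger_gap: 0.0469
```

Run:
```python
from h import *
s=get_state();c=eyes.calibration("wrist");im=eyes.read_camera("wrist");cv2.imwrite("pics/w8.png",im);print(s["tcp_pos"],s["joint_pos"].round(2),s["finger_gap"])
np.save("c8.npy",c,allow_pickle=True)
M=R.from_quat(s["orientation"],scalar_first=True).as_matrix();print(M.round(3),np.arctan2(M[1,1],M[0,1]))
from fit import H
for b in((.4739,-.1959,.2374),(.4754,-.1984,.2385)):print(proj(c,B(b,[H(1.95,-205,18,y) for y in(-60,0,60)])).round())
```

```text
[ 0.65016702 -0.15456504  0.50122478] [-0.35  0.52  0.6   1.65  0.    0.98] 0.04692154389392406
[[-0.239  0.971 -0.   ]
 [ 0.971  0.239  0.   ]
 [ 0.    -0.    -1.   ]] 0.2418411800591638
[[315. 282.]
 [315. 204.]
 [315. 114.]]
[[316. 285.]
 [316. 208.]
 [316. 119.]]
```

View pics/w8.png

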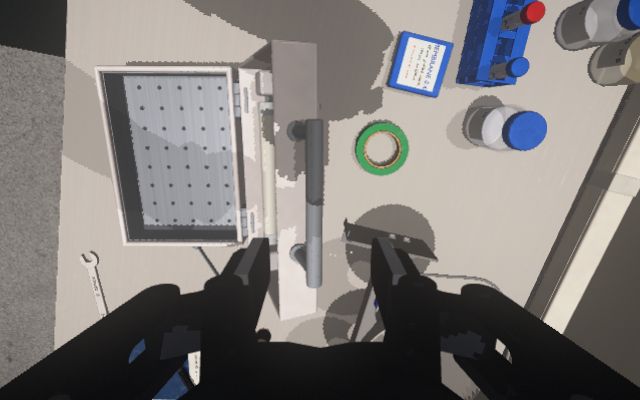

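>>> carry_out(
  motion=[
    {"jaw": 0.1, "tx": -0.2, "ty": -0.2, "tz": 1, "wx": 0, "wy": 0, "wz": 0},
    {"jaw": 0.1, "tx": 0, "ty": 0, "tz": 2, "wx": 0, "wy": 0, "wz": 0},
    {"jaw": 0.1, "tx": 0, "ty": 0, "tz": 2, "wx": 0, "wy": 0, "wz": 0},
    {"jaw": 0.1, "tx": 0, "ty": 0, "tz": 2, "wx": 0, "wy": 0, "wz": 0},
    {"jaw": 0.1, "tx": 0, "ty": 0, "tz": 1.5, "wx": 0, "wy": 0, "wz": 0},
    {"jaw": 0.1, "tx": 0, "ty": 0, "tz": 0.8, "wx": 0, "wy": 0, "wz": 0},
    {"jaw": 0.1, "tx": 0, "ty": 0, "tz": 0.3, "wx": 0, "wy": 0, "wz": 0},
    {"jaw": 0.1, "tx": 0, "ty": 0, "tz": 0, "wx": 0, "wy": 0, "wz": 0},
    {"jaw": 0.1, "tx": 0, "ty": 0, "tz": 0, "wx": 0, "wy": 0, "wz": 0},
  ],
  force=25,
)

```text
clock: 15.3
tcp_pos: [0.6489, -0.1568, 0.406]
orientation: [0.001, 0.616, 0.787, 0.0]
wrist_force: [-0.6, 0.2, -0.2]
finger_gap: 0.0468
```

Run:
```python
from h import *
s=get_state();im=eyes.read_camera("wrist");cv2.imwrite("pics/w9.png",im);print(s["tcp_pos"],s["wrist_force"])
im=eyes.read_camera("side");crop(im,240,100,150,110,5,"pics/s9.png")
```

```text
[ 0.64888381 -0.15684105  0.40596968] [-0.56933721  0.17198817 -0.23156679]
```

View pics/w9.png

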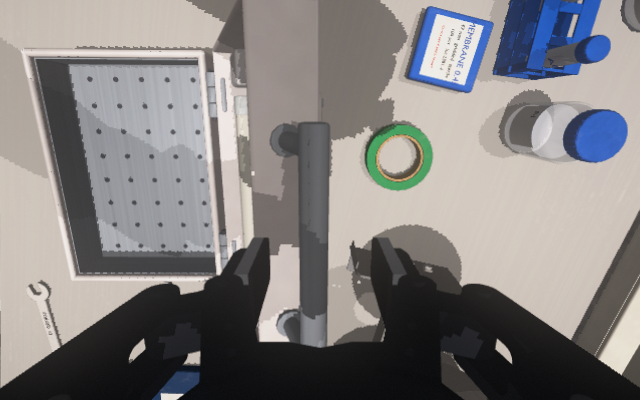

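View pics/s9.png

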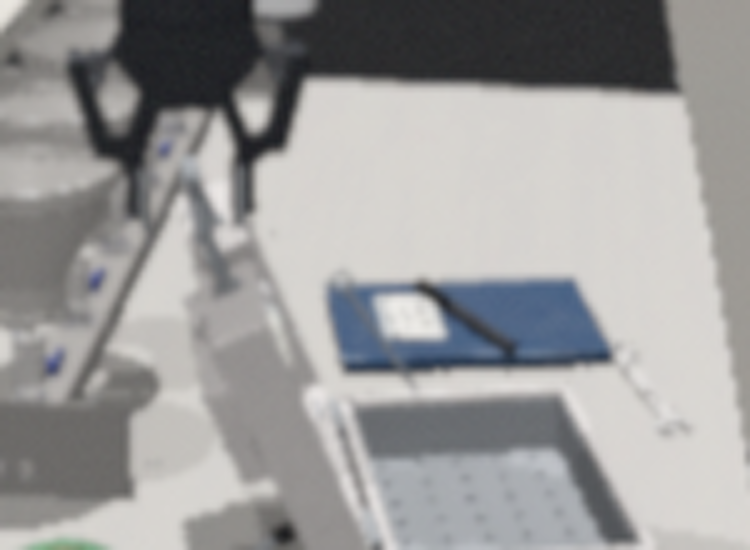

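>>> carry_out(
  motion=[
    {"jaw": 0.1, "tx": 0, "ty": -0.25, "tz": 0, "wx": 0, "wy": 0, "wz": 0},
    {"jaw": -0.4, "tx": 0, "ty": 0, "tz": 0, "wx": 0, "wy": 0, "wz": 0},
    {"jaw": -1, "tx": 0, "ty": 0, "tz": 0, "wx": 0, "wy": 0, "wz": 0},
    {"jaw": -1, "tx": 0, "ty": 0, "tz": 0, "wx": 0, "wy": 0, "wz": 0},
    {"jaw": -1, "tx": 0, "ty": 0, "tz": 0, "wx": 0, "wy": 0, "wz": 0},
    {"jaw": -1, "tx": 0, "ty": 0, "tz": 0, "wx": 0, "wy": 0, "wz": 0},
    {"jaw": -1, "tx": 0, "ty": 0, "tz": 0, "wx": 0, "wy": 0, "wz": 0},
    {"jaw": -1, "tx": 0, "ty": 0, "tz": 0, "wx": 0, "wy": 0, "wz": 0},
  ],
  force=30,
)

```text
clock: 16.4
tcp_pos: [0.6463, -0.1574, 0.4053]
orientation: [0.0, 0.616, 0.787, -0.0]
wrist_force: [-0.4, -0.6, 1.9]
finger_gap: 0.0112
```

Run:
```python
from h import *
s=get_state();im=eyes.read_camera("wrist");cv2.imwrite("pics/w10.png",im);print(s["tcp_pos"],s["wrist_force"],s["finger_gap"])
M=R.from_quat(s["orientation"],scalar_first=True).as_matrix()
# arc in tool coords: handle rel start
def hp(q): return np.array([86-205*np.cos(q)+18*np.sin(q),18*np.cos(q)+205*np.sin(q)])/10
qs=np.linspace(1.95,1.234,13)
p=np.array([hp(q) for q in qs]);d=np.diff(p,axis=0)
print("dx(box) dz per row cm");print(d.round(2),p[-1]-p[0])
```

```text
[ 0.6462568  -0.1573623   0.40534829] [-0.44360928 -0.56209783  1.85828136] 0.011216573598665389
dx(box) dz per row cm
[[-1.11  0.52]
 [-1.14  0.45]
 [-1.17  0.38]
 [-1.19  0.31]
 [-1.2   0.24]
 [-1.22  0.17]
 [-1.22  0.1 ]
 [-1.23  0.02]
 [-1.23 -0.05]
 [-1.22 -0.12]
 [-1.21 -0.2 ]
 [-1.2  -0.27]] [-14.33649647   1.56576183]
```

View pics/w10.png

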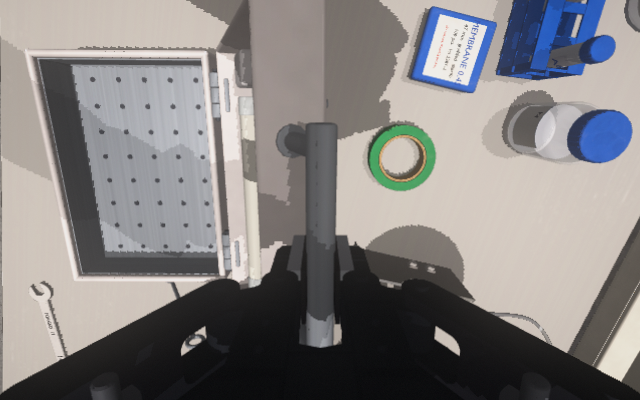

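>>> carry_out(
  motion=[
    {"jaw": -1, "tx": 0, "ty": -0.55, "tz": -0.27, "wx": 0, "wy": 0, "wz": 0},
    {"jaw": -1, "tx": 0, "ty": -0.56, "tz": -0.25, "wx": 0, "wy": 0, "wz": 0},
    {"jaw": -1, "tx": 0, "ty": -0.57, "tz": -0.23, "wx": 0, "wy": 0, "wz": 0},
    {"jaw": -1, "tx": 0, "ty": -0.57, "tz": -0.22, "wx": 0, "wy": 0, "wz": 0},
    {"jaw": -1, "tx": 0, "ty": -0.58, "tz": -0.2, "wx": 0, "wy": 0, "wz": 0},
    {"jaw": -1, "tx": 0, "ty": -0.59, "tz": -0.18, "wx": 0, "wy": 0, "wz": 0},
    {"jaw": -1, "tx": 0, "ty": -0.59, "tz": -0.16, "wx": 0, "wy": 0, "wz": 0},
    {"jaw": -1, "tx": 0, "ty": -0.6, "tz": -0.15, "wx": 0, "wy": 0, "wz": 0},
    {"jaw": -1, "tx": 0, "ty": -0.6, "tz": -0.13, "wx": 0, "wy": 0, "wz": 0},
    {"jaw": -1, "tx": 0, "ty": -0.6, "tz": -0.11, "wx": 0, "wy": 0, "wz": 0},
    {"jaw": -1, "tx": 0, "ty": -0.61, "tz": -0.09, "wx": 0, "wy": 0, "wz": 0},
    {"jaw": -1, "tx": 0, "ty": -0.61, "tz": -0.08, "wx": 0, "wy": 0, "wz": 0},
    {"jaw": -1, "tx": 0, "ty": 0, "tz": 0, "wx": 0, "wy": 0, "wz": 0},
  ],
  force=40,
)

```text
clock: 18.08
tcp_pos: [0.5773, -0.1741, 0.4268]
orientation: [0.0, 0.616, 0.787, 0.0]
wrist_force: [2.6, 4.1, 5.2]
finger_gap: 0.0107
```

Run:
```python
from h import *
s=get_state();im=eyes.read_camera("scene");crop(im,280,130,150,120,5,"pics/sc11.png");print(s["tcp_pos"],s["wrist_force"],s["ft_torque"],s["finger_gap"])
```

```text
[ 0.57729729 -0.17409684  0.42678633] [2.5764759  4.10323643 5.19959248] [ 0.79059728 -0.63229031 -0.04503695] 0.010713143244636281
```

View pics/sc11.png

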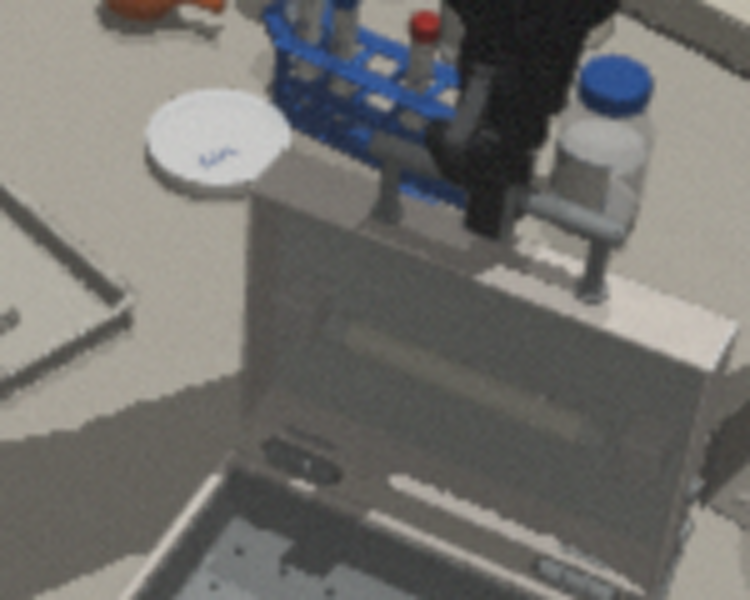

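>>> carry_out(
  motion=[
    {"jaw": -1, "tx": 0, "ty": -0.6, "tz": -0.05, "wx": 0, "wy": 0, "wz": 0},
    {"jaw": -1, "tx": 0, "ty": -0.6, "tz": -0.04, "wx": 0, "wy": 0, "wz": 0},
    {"jaw": -1, "tx": 0, "ty": -0.61, "tz": -0.02, "wx": 0, "wy": 0, "wz": 0},
    {"jaw": -1, "tx": 0, "ty": -0.61, "tz": 0, "wx": 0, "wy": 0, "wz": 0},
    {"jaw": -1, "tx": 0, "ty": -0.61, "tz": 0.02, "wx": 0, "wy": 0, "wz": 0},
    {"jaw": -1, "tx": 0, "ty": -0.61, "tz": 0.04, "wx": 0, "wy": 0, "wz": 0},
    {"jaw": -1, "tx": 0, "ty": -0.61, "tz": 0.06, "wx": 0, "wy": 0, "wz": 0},
    {"jaw": -1, "tx": 0, "ty": -0.6, "tz": 0.07, "wx": 0, "wy": 0, "wz": 0},
    {"jaw": -1, "tx": 0, "ty": -0.6, "tz": 0.09, "wx": 0, "wy": 0, "wz": 0},
    {"jaw": -1, "tx": 0, "ty": -0.5, "tz": 0.09, "wx": 0, "wy": 0, "wz": 0},
    {"jaw": -1, "tx": 0, "ty": -0.4, "tz": 0.08, "wx": 0, "wy": 0, "wz": 0},
    {"jaw": -1, "tx": 0, "ty": -0.3, "tz": 0.07, "wx": 0, "wy": 0, "wz": 0},
    {"jaw": -1, "tx": 0, "ty": -0.2, "tz": 0.05, "wx": 0, "wy": 0, "wz": 0},
    {"jaw": -1, "tx": 0, "ty": 0, "tz": 0, "wx": 0, "wy": 0, "wz": 0},
    {"jaw": -1, "tx": 0, "ty": 0, "tz": 0, "wx": 0, "wy": 0, "wz": 0},
  ],
  force=40,
)

```text
clock: 20.0
tcp_pos: [0.5108, -0.1904, 0.4212]
orientation: [-0.001, 0.616, 0.788, -0.0]
wrist_force: [-1.0, 6.2, 5.0]
finger_gap: 0.0108
```

Run:
```python
from h import *
from fit import H
s=get_state();im=eyes.read_camera("scene");cv2.imwrite("pics/sc12full.png",im);crop(im,280,120,160,120,5,"pics/sc12.png");print(s["tcp_pos"],s["wrist_force"],s["finger_gap"])
c=eyes.calibration("wrist");np.save("c12.npy",c,allow_pickle=True);im=eyes.read_camera("wrist");cv2.imwrite("pics/w12.png",im)
M=R.from_quat(s["orientation"],scalar_first=True).as_matrix();print(M.round(3).tolist())
g=s["tcp_pos"]+M@[0,0,.155]
for b in((.4739,-.1959,.2374),(.4754,-.1984,.2385)):
    p=B((0,0,-b[2]),[(g-[b[0],b[1],0])*1000])[0]*1000; v=p-[86,0,68]
    print("grasp in box",p,"q est",np.pi-np.arctan2(v[2],v[0])+np.arctan2(18,205), "r",np.hypot(v[0],v[2]))
```

```text
[ 0.51084038 -0.19038918  0.42120702] [-1.03614122  6.15288021  4.97029062] 0.010833173680104793
[[-0.24, 0.971, -0.001], [0.971, 0.24, 0.001], [0.001, -0.001, -1.0]]
grasp in box [ 37.03511439  -3.14097674 266.20722741] q est 1.4161868303461027 r 204.16577828409882
grasp in box [ 36.16471013  -0.39811183 266.20722741] q est 1.4120522798209187 r 204.3762733666007
```

View pics/sc12.png

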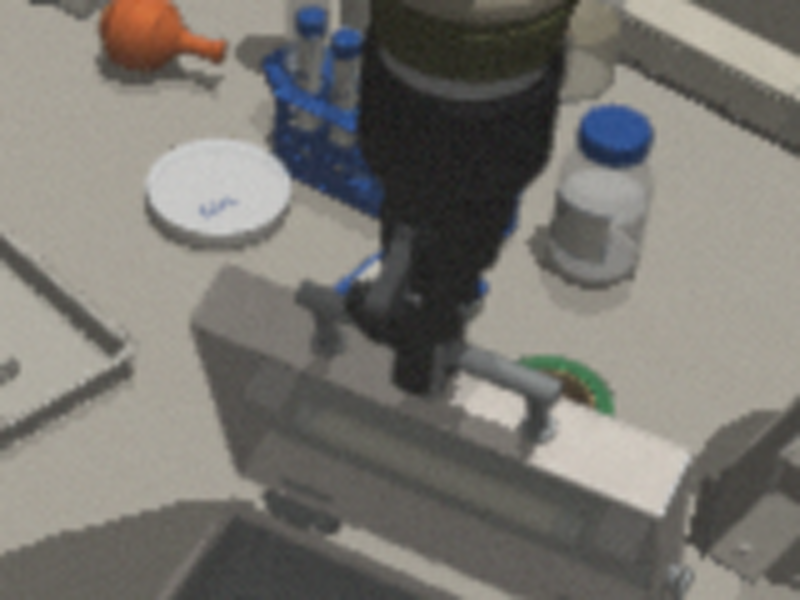

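View pics/w12.png

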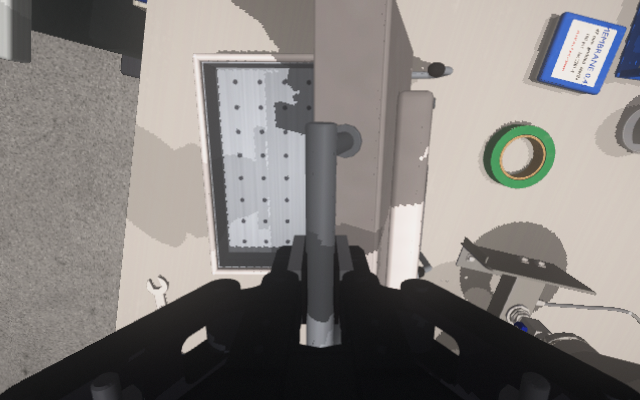

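The lid is up and held. TCP geometry, with the sign of the handle's angle corrected, gives q = 1.2406 or 1.2365 depending on the box fit. Next I'll check the boss against the eye.

Run:
```python
from h import *
im=cv2.imread("pics/sc12full.png");crop(im,390,205,60,60,10,"pics/sc13.png")
c=eyes.calibration("scene")
b=(.475,-.1975,.238)
a=np.deg2rad(0)
def boss(q,z): return [86-75*np.cos(q)+z*np.sin(q),-123,68+z*np.cos(q)+75*np.sin(q)]
for z in(0,16,18): print(z,boss(1.234,z),proj(c,B(b,[boss(1.234,z),boss(1.26,z),boss(1.21,z)])).round(1).tolist())
im=eyes.read_camera("side");crop(im,270,110,130,100,6,"pics/sd13.png")
```

```text
0 [np.float64(61.215116894620266), -123, np.float64(138.78636570309754)] [[414.7, 242.0], [415.1, 241.3], [414.4, 242.7]]
16 [np.float64(76.3162082446144), -123, np.float64(144.0738074322452)] [[417.6, 235.9], [417.9, 235.3], [417.3, 236.6]]
18 [np.float64(78.20384466336367), -123, np.float64(144.73473764838866)] [[417.9, 235.2], [418.3, 234.5], [417.6, 235.8]]
```

View pics/sc13.png

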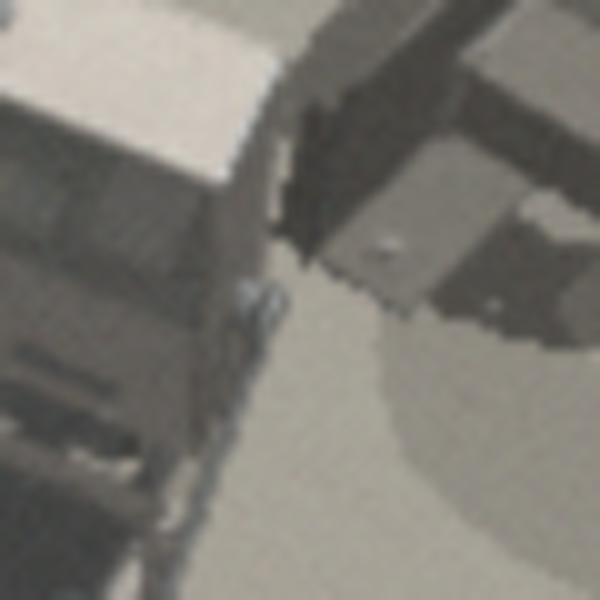

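View pics/sd13.png

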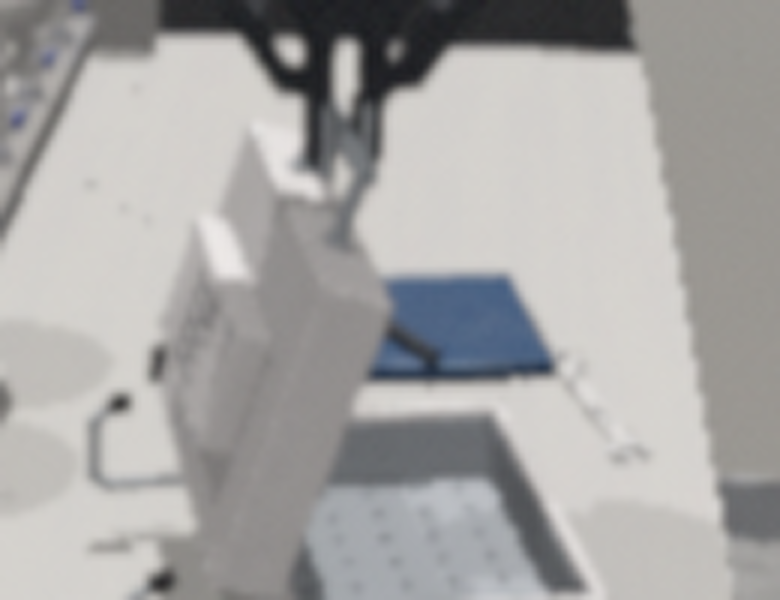

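Run:
```python
from h import *
w8=cv2.imread("pics/w8.png");w12=cv2.imread("pics/w12.png");w2=cv2.imread("pics/w2.png")
L=[]
for im,pts in((w8,[(97,68),(126,244),(240,66)]),(w12,[(196,56),(212,272)]),(w2,[(143,55),(474,117),(137,275)])):
    for x,y in pts:
        x0,y0=x-14,y-14;L.append(cv2.copyMakeBorder(cv2.resize(im[y0:y0+28,x0:x0+28],None,fx=7,fy=7,interpolation=cv2.INTER_CUBIC),0,4,0,4,cv2.BORDER_CONSTANT,value=(0,0,255)));print(len(L),x0,y0)
L.append(L[0]*0);cv2.imwrite("pics/corn.png",np.vstack([np.hstack(L[i:i+3]) for i in(0,3,6)]))
```

```text
1 83 54
2 112 230
3 226 52
4 182 42
5 198 258
6 129 41
7 460 103
8 123 261
```

View pics/corn.png

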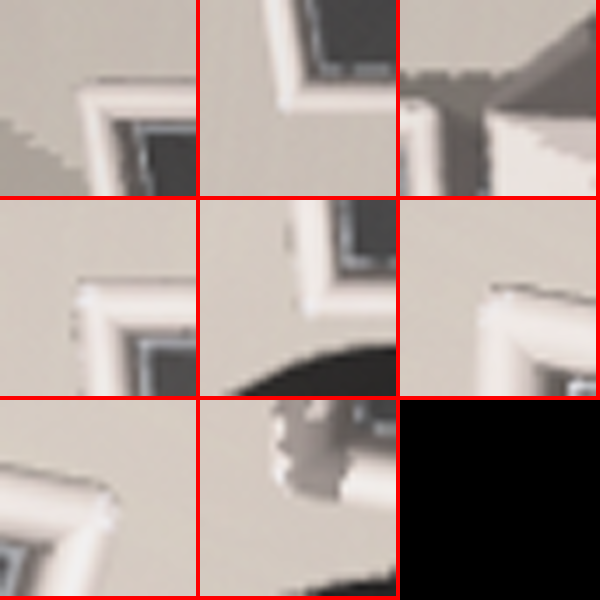

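```bash
cat > f2.py <<'E'
from fit import *
for n in("2","8","12"):
    C["w"+n]=np.load(("c1.npy" if n=="2" else f"c{n}.npy"),allow_pickle=True).item()
base=[("w8","fl",(94,65.6)),("w8","fr",(123.3,245)),("w8","bl",(231.3,66.1)),("w12","fl",(192.7,53.7)),("w12","fr",(212.6,274.1)),("w2","fr",(140,52.7)),("w2","fl",(476.4,115.7)),("w2","br",(133.3,274.4))]
nm={"fl":(-80,113),"fr":(-80,-113),"bl":(80,113),"br":(80,-113)}
scs=[("scene","fl",obs[0][2]),("scene","bl",obs[1][2]),("scene","fr",obs[2][2]),("side","fl",obs[5][2]),("side","bl",obs[6][2]),("side","fr",obs[7][2])]
def run(cor,hand,zfix=None):
    def f(p):
        z=p[3] if zfix is None else zfix
        r=[proj(C[n],B(p[:3],[[*nm[k],z]]))[0]-uv for n,k,uv in cor]
        r+=[(proj(C[n],B(p[:3],[H(p[4] if q is None else q,-205,18,y)]))[0]-uv) for n,q,y,uv in hand]
        return np.concatenate(r)
    s=least_squares(f,[.475,-.197,.238,64,1.24],loss='soft_l1');print(s.x.round(4));print(f(s.x).reshape(-1,2).round(1).tolist())
    return s.x
hw=[("w8",1.95,60,(314,119.5)),("w8",1.95,-60,(314,287)),("w12",None,60,(321,122.5))]
hs=[("scene",1.95,60,obs[3][2]),("scene",1.95,-60,obs[4][2])]
s=get_state();g=s["tcp_pos"]-[0,0,.155]
for cor,hand in((base,[]),(base,hw),(base+scs,hw+hs),(scs,hs)):
    b=run(cor,hand)
    def qof(g):
        v=B((0,0,-b[2]),[(g-[b[0],b[1],0])*1000])[0]*1000-[86,0,68];return np.pi-np.arctan2(v[2],v[0])-np.arctan2(18,205),np.arccos(np.clip(v[0]/205.8,-1,1)),v
    print("q now",qof(g),"q start",qof(np.array([.6463,-.1574,.2503]))[0])
E
python3 f2.py
```

```text
[ 0.4742 -0.199   0.2377 61.1409  1.24  ]
[[-0.7, -0.5], [0.3, 0.7], [0.6, -0.2], [-0.2, -0.4], [-0.1, -0.1], [-0.4, 0.5], [-0.2, 0.1], [0.0, -1.3]]
q now (np.float64(1.2438672036853469), np.float64(1.8080530155341386), array([-48.37062549,  -0.27694072, 198.21859869])) q start 1.9462504743655176
[ 0.4741 -0.199   0.237  61.0882  1.2498]
[[-0.7, -0.7], [0.2, 0.6], [0.6, -0.2], [-0.3, -0.5], [-0.3, -0.2], [-0.1, 0.2], [-0.0, 0.1], [0.1, -1.6], [0.4, -0.1], [0.3, -1.5], [-0.0, 1.2]]
q now (np.float64(1.2444938629595295), np.float64(1.8073952206309416), array([-48.23903316,  -0.32507709, 198.21859869])) q start 1.94682740168269
[ 0.4742 -0.1989  0.237  61.3159  1.2493]
[[-0.8, -0.8], [0.1, 0.6], [0.6, -0.3], [-0.2, -0.6], [-0.3, -0.2], [-0.2, 0.3], [0.2, 0.3], [0.0, -1.3], [-0.6, 0.9], [-0.3, 0.2], [1.1, 1.6], [1.0, 0.1], [-0.4, 0.7], [0.8, -1.7], [0.5, -0.2], [0.5, -1.6], [-0.0, 1.0], [0.4, -0.2], [0.8, 0.2]]
q now (np.float64(1.2440235106448378), np.float64(1.8078889138530583), array([-48.33779879,  -0.39127776, 198.21859869])) q start 1.9463938224227997
[ 0.4752 -0.1972  0.2365 61.9517  1.24  ]
[[-0.8, 0.1], [-0.5, -0.5], [0.8, 0.7], [0.7, 0.2], [-0.8, 0.8], [0.5, -1.7], [0.2, -0.7], [0.5, -0.3]]
q now (np.float64(1.237495697172442), np.float64(1.8147586393268624), array([-49.71088608,  -1.71909385, 198.21859869])) q start 1.9403465253971435
```

The refit is consistent: box at (0.4742, -0.199) and q now 1.244–1.25. I'll nudge about 2.4 mm further.

>>> carry_out(
  motion=[
    {"jaw": -1, "tx": 0, "ty": -0.08, "tz": 0.01, "wx": 0, "wy": 0, "wz": 0},
    {"jaw": -1, "tx": 0, "ty": -0.08, "tz": 0.01, "wx": 0, "wy": 0, "wz": 0},
    {"jaw": -1, "tx": 0, "ty": -0.08, "tz": 0.01, "wx": 0, "wy": 0, "wz": 0},
    {"jaw": -1, "tx": 0, "ty": 0, "tz": 0, "wx": 0, "wy": 0, "wz": 0},
    {"jaw": -1, "tx": 0, "ty": 0, "tz": 0, "wx": 0, "wy": 0, "wz": 0},
    {"jaw": -1, "tx": 0, "ty": 0, "tz": 0, "wx": 0, "wy": 0, "wz": 0},
    {"jaw": -1, "tx": 0, "ty": 0, "tz": 0, "wx": 0, "wy": 0, "wz": 0},
    {"jaw": -1, "tx": 0, "ty": 0, "tz": 0, "wx": 0, "wy": 0, "wz": 0},
  ],
  force=40,
)

```text
clock: 21.15
tcp_pos: [0.5087, -0.191, 0.4207]
orientation: [-0.001, 0.616, 0.788, 0.0]
wrist_force: [-0.3, 5.8, 3.6]
finger_gap: 0.0108
```

```bash
python3 f2.py | grep "q now"
python3 - <<'E'
from h import *
s=get_state();print(s["clock"],s["tcp_pos"],s["wrist_force"],s["finger_gap"],abs(s["qvel"]).max())
im=eyes.read_camera("scene");cv2.imwrite("pics/sc14f.png",im);crop(im,395,215,45,45,13,"pics/sc14.png")
b=(.4742,-.199,.237);c=eyes.calibration("scene")
E
```

```text
q now (np.float64(1.2325114111189053), np.float64(1.819349123075434), array([-50.62710603,  -0.29204487, 197.69058716])) q start 1.9462504743655176
q now (np.float64(1.2331362427692667), np.float64(1.8186894316713933), array([-50.49550264,  -0.34175064, 197.69058716])) q start 1.94682740168269
q now (np.float64(1.232667303818551), np.float64(1.8191845029480929), array([-50.59426763,  -0.4080382 , 197.69058716])) q start 1.9463938224227997
q now (np.float64(1.2261596178438405), np.float64(1.8260737287893025), array([-51.96734635,  -1.73697075, 197.69058716])) q start 1.9403465253971435
21.15 [ 0.50869374 -0.19095173  0.42069059] [-0.31258697  5.80620445  3.64023628] 0.010763348013356235 0.001250660463090266
```

View pics/sc14.png

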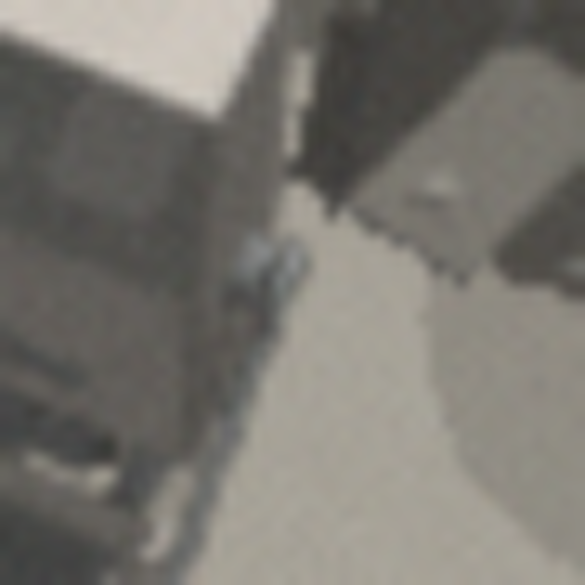

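View pics/sc14f.png

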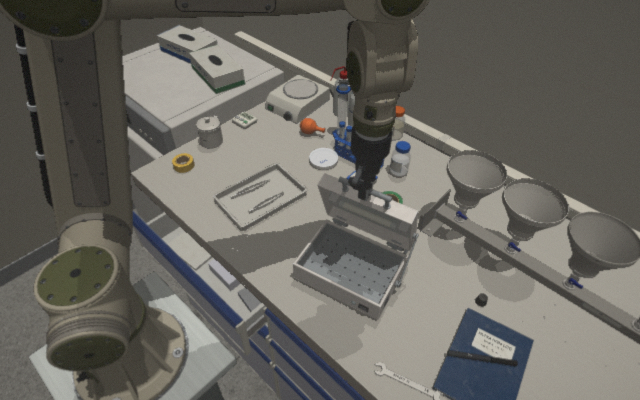

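The two forceps lie side by side in the tray (about (250,188) and (265,203)). The boss sits behind the eye (about (416,235)). The lid is still at q ≈ 1.233.

```bash
python3 -c "
from workcell import env
print(env.hand_in())"
```

```text
the job is handed in; nothing more can be done
None
```

The forceps are out of the UV box and lying flat on the tray floor beside the other pair. The lid is held still by its handle at its balance point. I handed the job in at about 21 s of robot time.

- **Forceps:** I lowered them until the wrist read about 9 N, then opened the jaws. The wrist and scene pictures show both pairs side by side in the tray.
- **Lid angle:** The three fits that use the wrist camera give 1.233 rad, against the wanted 1.234. The fit from the scene and side cameras alone gives 1.226, so they differ by about 0.007 rad.
- **Boss and eye:** In the scene picture the boss sits behind the stay's eye, as it should. That view can only resolve about 0.02–0.03 rad.
- **Hold at hand-in:** The grip was set to 40 N, joint speeds were about zero, and the wrist force was about 7 N. Most of that is a small sideways load from a slight misalignment with the handle.
- **Bystanders:** The dish, tape, filter box and other forceps looked undisturbed in the pictures. I did not measure their positions again.

One early move call was refused because its rows lacked some keys; nothing moved.

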